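# Unclip the pipette-tip cassette and hold it lifted out of its box

### The job

The tip cassette has to come out of its dark blue box, but a red-lidded specimen pot is crowding one of its two orange catches: first stand the pot upright in the green tray and let go of it. Then pinch the two orange catches together until both are fully in, lift the cassette straight up out of the box by them, and finish while still holding it pinched, level and still, with its tips well clear above the box (raised about 10 cm). Leave the white tube rack, the white bottle and the blue ring cap where they are.

Things in the scene. Friction and masses are not known exactly. Their poses are not given: they have to be found in the camera images.
- tip_box: Dark blue open-topped pipette-tip box, fixed to the bench, 114 long (its x) x 84 wide (its y) x 50 mm high. Origin: centre of its underside; z up. A lip along each long wall (underside 44 mm above the bench, 67 mm clear between the lips) overhangs the inside; the catches' teeth hook under it.
- cassette: White tip cassette (deck 104 x 65 x 6 mm, yellow tips, about 0.15 kg, varies) seated in the box, axes parallel to the box's, 1 mm of play. Origin: centre of the deck's underside, 40 mm above the bench when seated. Tip heads rise 14 mm above it, tips hang 28 mm below it. Two upright orange catches stand at the middle of its long sides (+y and -y), tops 44 mm above the origin.
- pinch (a point): Point midway between the two catches, 34 mm above the cassette's origin (74 mm above the bench when seated): a good TCP height, fingertips then 5 mm over the box rim. Close along the cassette's y. Each catch is 30 mm long in x; outer faces 64 mm apart at rest, 52 mm fully pinched.
- catch_left (a joint): Travel of the catch at the cassette's +y side, m: 0 at rest, grows as it is pressed to the middle, 0.006 fully in. Sprung outwards: 3.2 N to start, 8 N fully in. Its tooth keeps the cassette from lifting until pressed in more than about 4 mm.
- catch_right (a joint): The same for the catch at the cassette's -y side: 0 at rest, 0.006 fully in.
- pot: Closed specimen pot, upright, 72 mm high: clear body 40 mm in diameter and a red lid 44 mm in diameter (from 56 to 72 mm height), about 70 g (varies). Origin: centre of its underside; z up. It starts standing on the bench close beside the box's +y long side, next to one catch, 2 to 6 mm off the box wall.
- tray: Square green tray fixed to the bench, 130 x 130 x 20 mm, walls and floor 5 mm thick. Origin: centre of its underside; its inner floor is 5 mm above the bench. It stands to the left or right of the box.
- tube_rack: White foam tube rack, 150 x 90 x 28 mm, with three short capped tubes rising to 68 mm; loose, to be left alone. Origin: centre of its underside. It stands on the other side of the box from the tray.
- bottle: White bottle with blue cap, 64 mm in diameter, 100 mm high, loose, beyond the box as seen from the robot; to be left alone. Origin: centre of its underside.
- ring_cap: Blue ring-shaped screw cap lying flat, 62 mm across, 18 mm high, loose, beyond the box as seen from the robot; to be left alone. Origin: centre of its underside.
There are look-alikes about, which are no part of the job. There is more than one size of the pot; the one meant has the size given above.

How it is judged:
By the outcome, as a careful person would: the job done as asked, in the order asked, and still so for the second after the job is handed in, while the arm keeps its last pose, push and grip.
It also fails if it takes over 58 s, if anything falls off the work surface, if the arm or the gripper's body presses on something with over 40 N, if the wrist force passes 120 N, or if a joint passes its speed limit or range.

### The arm

A 7-joint arm with a two-finger parallel gripper is mounted at the origin on the work surface. World frame = base frame: x ahead of the robot, y to its left, z up, the work surface at z = 0. Lengths are in mm, angles in rad, forces in N, time in s.
With the tool pointing down it reaches from about 425 to 950 mm from the base axis. Payload 4.7 kg.
Tool frame: the origin (TCP) lies between the finger pads, 19 mm behind the fingertips; this is the grasp point; z points along the fingers, y is the direction in which the jaws open and shut (so a half turn about z gives the same grasp; the last joint's range is limited). The gripper opens to 85 mm and grips with 20 to 120 N. Pads are 22 mm wide; open, the fingers measure 114 mm over their backs; the gripper's body (76 mm by 85 mm) begins 54 mm behind the grasp point. The pads swing forward as they close: fully open they stand 13 mm farther back than shut.
Start: joints at [-1.137, 0.469, -0.049, 1.532, 0.024, 1.141, -0.082], TCP at [301.322, 604.029, 250.035] pointing down, gripper open.
Joint ranges: [-2.59, 2.59], [-0.33, 1.99], [-1.39, 1.29], [0.1, 2.45], [-1.04, 4.18], [0.21, 1.99], [-2.66, 2.66]. Speed limits (rad/s): [2.57, 2.57, 3.14, 3.14, 3.14, 3.14, 3.14].

### API

Orientations are given as a 3x3 rotation matrix whose columns are the frame's x, y, z axes.
In Python, from plant import manip, eyes gives the robot as it stands.
- The arm moves only by the tool play_rows, never from a script. Its arguments are lists of equal length, an entry for each row: "hand": the opening, from 0 (shut) to 1 (fully open); "translation": the shift along the tool's x, y, z in units of 0.15 m (1.0 is 0.15 m), a list of three; "turn": the turn about the tool's z in units of 2 pi rad (1.0 is 2 pi rad). A call has 1 to 10 rows; each row shifts and turns the commanded pose from where the row before left it, along the tool's axes as they then stand; what a row does not reach is not made up. A row lasts 1/12 s, in which the tool goes at most 41.7 mm and 7.16 degrees, less where a joint would pass 70% of its speed; a pose out of reach is approached as far as the arm can. A call with a number of a shift or a turn outside -1 to 1 is refused whole. A call with a gripper value outside its range is refused whole. The fingers move at their own pace and stop on an object; "grip_force" is the grip in N (left out, the last holds). Time passes only in rows, so rows that do not move let the fingers close. It gives the time, the measured TCP pose, the force and the opening at its end, in the units of the state.
- manip.read_state(): the state, without advancing time (a new reading comes with each control period).
- eyes.read_camera(name): name is "scene" or "top" or "wrist"; returns a dict with "frame" (400x640x3 uint8, red, green, blue), "depth" (400x640 float32, mm along the optical axis (not along the pixel's ray), 0 where there is no reading), "K" (3x3 intrinsics, pixels), "D" ([k1, k2, p1, p2, k3] as OpenCV has them; the pictures are not rectified), "R" (3x3) and "t" (3): a world point X has camera coordinates R X + t; the wrist camera has in their place "tool_from_camera" (4x4, takes a point from camera to tool coordinates, whose origin is the TCP and whose axes are the flange's). Camera axes: x right, y down, z forward; pixel columns grow to the right and rows downward; lengths in mm; the calibration is good to about 2 mm. A picture is of the moment at which its call begins: read the wrist's pose just before it.
- manip.finish_job(): hands the job in, once; it reports no verdict.
The state is a dict: "time_s": time; "qpos": joint angles; "joint_velocities": joint speeds; "tau": joint torques, N m; "ee_pos": TCP position; "tool_rot": TCP orientation; "wrist_force": force on the tool from outside, world axes, zero at the start; "torque": the same for the moment, N m; "grip_width": finger opening in mm.
Only numpy, scipy, OpenCV 4.12 (cv2) and the standard library are available. Lean on these libraries where they do the work, as an engineer would, in place of code of your own. Each camera call takes 0.05 s, during which the arm holds its last target. There are 200 camera calls.

## Working session

There is one attempt and no reset: what is moved stays moved. The work goes in short steps, Python scripts to look and compute and a tool call to move; the robot and the scene stay as the last step left them, time stands still between calls to the robot, and variables do not carry over. Pictures are saved under pics/ and viewed, about 8 in all and at most 12, crops included, and the job is handed in when it is done.

Besides the shell and the picture viewer there is one more tool, called after "Request:" as name(argument=value, ...), one argument or row to a line, values as JSON. play_rows: Moves the arm, as the interface text tells. Shifts and turns lie within -1 to 1; 1 stands for 0.15 m of shift or 2 pi rad of turn. Its arguments: {"type":"object","properties":{"hand":{"type":"array","items":{"type":"number"}},"translation":{"type":"array","items":{"type":"array","items":{"type":"number"}}},"turn":{"type":"array","items":{"type":"number"}},"grip_force":{"type":"number"}},"required":["hand","translation","turn"]}

```bash
ls; mkdir -p pics
cat > h.py <<'E'
import numpy as np, cv2, pickle
from plant import manip, eyes
def grab(n,save=None):
    c=eyes.read_camera(n)
    pickle.dump(c,open(f'{n}.pkl','wb'))
    if save: cv2.imwrite(f'pics/{save}.png',c['frame'][:,:,::-1])
    return c
def pose(c,st=None):
    "camera->world rotation and origin"
    if 'R' in c: R=np.array(c['R']); return R.T,-R.T@np.array(c['t']).ravel()
    T=np.array(c['tool_from_camera']); Rt=np.array(st['tool_rot'])
    return Rt@T[:3,:3], Rt@T[:3,3]+np.array(st['ee_pos'])
def onplane(c,uv,z,st=None):
    uv=np.array(uv,float).reshape(-1,1,2)
    n=cv2.undistortPoints(uv,np.array(c['K'],float),np.array(c['D'],float)).reshape(-1,2)
    R,o=pose(c,st); d=np.c_[n,np.ones(len(n))]@R.T
    return o+d*((z-o[2])/d[:,2])[:,None]
def cloud(c,st=None):
    h,w=c['depth'].shape; u,v=np.meshgrid(np.arange(w),np.arange(h))
    n=cv2.undistortPoints(np.stack([u,v],-1).reshape(-1,1,2).astype(float),np.array(c['K'],float),np.array(c['D'],float)).reshape(-1,2)
    R,o=pose(c,st); z=c['depth'].reshape(-1,1)
    return (o+(np.c_[n,np.ones(len(n))]*z)@R.T).reshape(h,w,3)
E
python3 - <<'E'
from h import *
a=grab('scene','scene0'); b=grab('top','top0')
s=manip.read_state(); print(s['time_s'],s['ee_pos'],s['tool_rot'],s['grip_width'],s['wrist_force'])
cv2.imwrite('pics/both.png',cv2.resize(np.vstack([a['frame'],b['frame']])[:,:,::-1],(480,600),interpolation=cv2.INTER_AREA))
E
```

```text
pics
0.1 [301.12633271 603.57579596 249.08360187] [[-8.94824826e-01  4.46416900e-01 -6.93762428e-04]
 [ 4.46417431e-01  8.94823442e-01 -1.57607873e-03]
 [-8.27932961e-05 -1.72002202e-03 -9.99998517e-01]] 85.43827369698438 [-0.33744574  0.40897426  0.20369911]
```

View pics/top0.png

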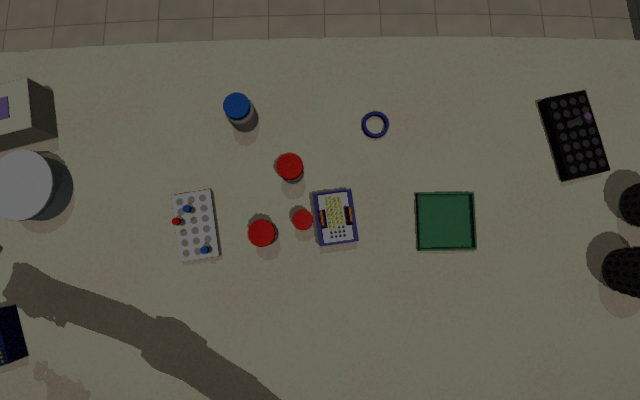

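View pics/scene0.png

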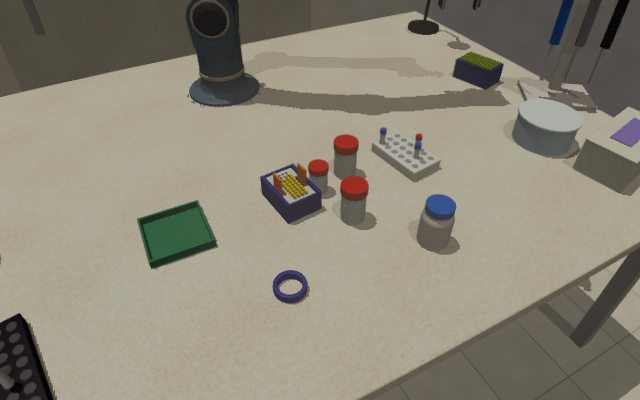

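The top view shows three red-lidded pots: (302,219), which is small and touching the box at (336,216), and the larger ones at (290,166) and (262,233). The small one beside a catch fits the description. I'll measure all three, the box, the catches and the tray, and make an enlarged crop to confirm.

Run:
```python
from h import *
c=pickle.load(open('top.pkl','rb')); f=c['frame']; hsv=cv2.cvtColor(f,cv2.COLOR_RGB2HSV); P=cloud(c)
def comps(m,lo):
    n,l,s,ce=cv2.connectedComponentsWithStats(m.astype(np.uint8)); 
    return [(l==i) for i in range(1,n) if s[i,4]>=lo]
H,S,V=[hsv[...,i] for i in range(3)]
ok=(S>130)&(V>40)
print('cam',pose(c)[1])
for name,m,lo in [('red',ok&((H<5)|(H>174))&(V>110),60),('orange',ok&(H>=6)&(H<18),8),('blue',(S>120)&(H>112)&(H<130)&(V>35),60),('green',(S>90)&(H>60)&(H<90),200)]:
    for k in comps(m,lo):
        v,u=np.where(k); p=P[k]; p=p[(p[:,2]>-50)&(c['depth'][k]>0)]
        z=np.percentile(p[:,2],90) if len(p) else 0
        (cx,cy),r=cv2.minEnclosingCircle(np.c_[u,v].astype(np.float32))
        rect=cv2.minAreaRect(np.c_[u,v].astype(np.float32))
        q=onplane(c,cv2.boxPoints(rect),z); 
        print(name,len(u),'px',np.round([u.mean(),v.mean()],1),'z90',round(z,1),'ctr',np.round(onplane(c,[[cx,cy]],z)[0],1),'sides',np.round([np.linalg.norm(q[1]-q[0]),np.linalg.norm(q[2]-q[1])],1),'diraxis01',np.round(np.degrees(np.arctan2(*(q[1]-q[0])[[1,0]])),1), 'rc',np.round(q.mean(0)[:2],1))
cv2.imwrite('pics/crop0.png',cv2.resize(f[140:270,230:490,::-1],None,fx=3,fy=3,interpolation=cv2.INTER_CUBIC))
```

```text
cam [518.55114863   3.57654455 845.02570364]
orange 34 px [349.9 214.2] z90 84.6 ctr [562.6 -58.4  84.6] sides [ 4.9 28.9] diraxis01 -83.1 rc [562.6 -58.2]
orange 39 px [321.5 217.6] z90 84.4 ctr [555.6  -0.   84.4] sides [ 5.5 29.1] diraxis01 -83.0 rc [555.6  -0. ]
blue 210 px [374.9 123.8] z90 18.7 ctr [ 771.  -127.2   18.7] sides [57.7 56.8] diraxis01 -90.9 rc [ 771.2 -128.4]
blue 369 px [334.1 215.6] z90 50.8 ctr [558.7 -29.9  50.8] sides [ 82.3 111.3] diraxis01 -83.0 rc [559.1 -29.4]
blue 98 px [  2.8 350. ] z90 60.4 ctr [287.7 700.9  60.4] sides [19.5 74.7] diraxis01 -88.4 rc [288.  691.3]
green 3243 px [445.3 220.9] z90 16.8 ctr [ 546.1 -278.5   16.8] sides [134.6 128.7] diraxis01 -89.1 rc [ 547.3 -278.6]
```

View pics/crop0.png

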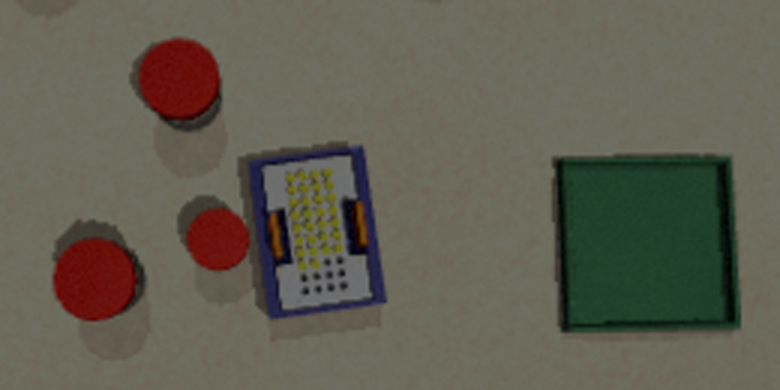

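The crop shows the smaller pot (crop 217,238) at the box's +y wall by the left catch, and two larger pots at (178,78) and (95,278). My red mask came back empty, so I'll redo it.

Run:
```python
from h import *
c=pickle.load(open('top.pkl','rb')); f=c['frame'].astype(int); P=cloud(c)
print(f[219,302],f[166,290])
m=(f[...,0]>80)&(f[...,1]<0.35*f[...,0])&(f[...,2]<0.35*f[...,0])
n,l,s,_=cv2.connectedComponentsWithStats(m.astype(np.uint8))
for i in range(1,n):
    if s[i,4]<60: continue
    k=l==i; v,u=np.where(k); p=P[k]; z=np.median(p[:,2])
    t=k&(abs(P[...,2]-z)<5); v,u=np.where(t)
    q=onplane(c,np.c_[u,v],z)
    x=onplane(c,[[u.mean(),v.mean()]],z)[0]
    A=np.median(abs(c['K'][0][0])); px=(845-z)/A
    print(len(u),u.mean(),v.mean(),'z',round(z,1),'c',x.round(1),'diam(area)',round(px*np.sqrt(4*len(u)/np.pi),1))
    d=x[:2]-[559,-29.3]; a=np.radians(6.95); print('  in box frame',d@[np.cos(a),np.sin(a)],d@[-np.sin(a),np.cos(a)])
d=P[190:250,415:477]
for z in (5,20): print(z,onplane(c,[[445,221]],z))
s=pickle.load(open('scene.pkl','rb'));Q=cloud(s);f=s['frame'].astype(int)
m=(f[...,0]>80)&(f[...,1]<0.35*f[...,0])&(f[...,2]<0.35*f[...,0])
n,l,st,ce=cv2.connectedComponentsWithStats(m.astype(np.uint8))
for i in range(1,n):
    if st[i,4]>60:
        q=Q[l==i]; t=q[q[:,2]>np.percentile(q[:,2],90)-4]; print('scene',ce[i].round(),len(t),t.mean(0).round(1),np.ptp(t,0).round(1))
```

```text
[108  17  12] [105  11  10]
523 289.17208413001913 165.5697896749522 z 91.3 c [664.2  64.2  91.3] diam(area) 52.2
  in box frame 115.73347145730749 80.06054948433537
320 302.275 219.45625 z 70.9 c [554.1  39.9  70.9] diam(area) 41.9
  in box frame 3.4682558588068164 69.25447520457078
556 260.8956834532374 232.68525179856115 z 91.2 c [528.1 122.8  91.2] diam(area) 53.8
  in box frame -12.252500179392085 154.68515988410914
5 [[ 546.52676846 -280.26408263    5.        ]]
20 [[ 546.0272191  -275.19565509   20.        ]]
scene [346. 141.] 240 [533.7 119.2  93.2] [716.2 445.6 567.5]
scene [318. 165.] 167 [556.6  38.4  70.5] [37.9 39.6  5.1]
scene [354. 185.] 369 [669.6  59.9  94. ] [581.2 387.8 568. ]
```

Only the pot at (302,219) fits. Its lid top is at z≈71 and about 42 mm across, while the others stand at 91 mm and are about 53 mm across. Box centre is (559,-29.3), yaw ≈6.95°. I'll turn the tool so the jaws close along the box's x.

Request:
play_rows(
  hand=[1, 1, 1, 1, 1, 1, 1, 1, 1],
  translation=[
    [0, 0, 0],
    [0, 0, 0],
    [0, 0, 0],
    [0, 0, 0],
    [0, 0, 0],
    [0, 0, 0],
    [0, 0, 0],
    [0, 0, 0],
    [0, 0, 0],
  ],
  turn=[0.0196, 0.0196, 0.0196, 0.0196, 0.0196, 0.0196, 0.0196, 0.0196, 0],
  grip_force=30,
)

```text
time_s: 0.85
ee_pos: [301.0, 603.8, 249.4]
tool_rot: [[-0.121, 0.993, -0.0], [0.993, 0.121, -0.001], [-0.001, -0.0, -1.0]]
wrist_force: [-0.1, 0.4, 0.5]
grip_width: 85.7
```

```bash
cat > go.py <<'E'
import sys
from h import *
s=manip.read_state(); R=np.array(s['tool_rot']); p=np.array(s['ee_pos'])
t=np.array([float(a) for a in sys.argv[1:4]])
print('t',round(s['time_s'],2),'p',p.round(1),'yang',np.degrees(np.arctan2(R[1,1],R[0,1])).round(2),'tilt',np.degrees(np.arccos(-R[2,2])).round(2),'w',round(s['grip_width'],1),'F',np.round(s['wrist_force'],1),'q',np.round(s['qpos'],2))
print('units',(R.T@(t-p)/150).round(3))
E
python3 go.py 555 39.3 190
```

```text
t 0.85 p [301.  603.8 249.4] yang 6.93 tilt 0.07 w 85.7 F [-0.1  0.4  0.5] q [-1.29  0.47  0.17  1.54 -0.08  1.14 -0.98]
units [-3.94   1.227  0.4  ]
```

Request:
play_rows(
  hand=[1, 1, 1, 1, 1, 1, 1, 1, 1, 1],
  translation=[
    [-0.2, 0.06, 0],
    [-0.2, 0.06, 0],
    [-0.2, 0.06, 0],
    [-0.2, 0.06, 0],
    [-0.2, 0.06, 0],
    [-0.2, 0.06, 0],
    [-0.2, 0.06, 0],
    [-0.2, 0.06, 0],
    [-0.2, 0.06, 0],
    [-0.2, 0.06, 0],
  ],
  turn=[0, 0, 0, 0, 0, 0, 0, 0, 0, 0],
)

```text
time_s: 1.68
ee_pos: [427.6, 315.7, 249.9]
tool_rot: [[-0.126, 0.992, -0.0], [0.992, 0.126, -0.0], [-0.0, -0.0, -1.0]]
wrist_force: [1.8, -0.1, -0.2]
grip_width: 85.1
```

Request:
play_rows(
  hand=[1, 1, 1, 1, 1, 1, 1, 1, 1, 1],
  translation=[
    [-0.2, 0.06, 0.04],
    [-0.2, 0.06, 0.04],
    [-0.2, 0.06, 0.04],
    [-0.2, 0.06, 0.04],
    [-0.2, 0.06, 0.04],
    [-0.2, 0.06, 0.04],
    [-0.2, 0.06, 0.04],
    [-0.2, 0.06, 0.04],
    [0, 0, 0.04],
    [0, 0, 0],
  ],
  turn=[0, 0, 0, 0, 0, 0, 0, 0, 0, 0],
)

```text
time_s: 2.52
ee_pos: [527.9, 85.7, 194.8]
tool_rot: [[-0.121, 0.993, -0.002], [0.993, 0.121, -0.001], [-0.001, -0.002, -1.0]]
wrist_force: [-0.6, 0.7, -0.5]
grip_width: 85.6
```

```bash
python3 go.py 555 39.3 190
python3 - <<'E'
from h import *
s=manip.read_state(); c=grab('wrist','w1')
P=cloud(c,s); f=c['frame'].astype(int)
m=(f[...,0]>70)&(f[...,1]<0.35*f[...,0])&(f[...,2]<0.35*f[...,0])
n,l,st,ce=cv2.connectedComponentsWithStats(m.astype(np.uint8))
for i in range(1,n):
    if st[i,4]>100:
        k=(l==i)&(c['depth']>0); q=P[k]; z=np.percentile(q[:,2],70); v,u=np.where(k&(abs(P[...,2]-z)<5)); t=P[v,u]
        print(ce[i].round(),z.round(1),t.min(0).round(1),t.max(0).round(1),((t.min(0)+t.max(0))/2).round(1))
E
```

```text
t 2.52 p [527.9  85.7 194.8] yang 6.93 tilt 0.15 w 85.6 F [-0.6  0.7 -0.5] q [-0.55  0.31  0.38  1.94 -0.14  0.92  0.02]
units [-0.329  0.142  0.032]
[327. 158.] 91.7 [502.6  98.4  88.6] [554.9 151.5  94.1] [528.7 124.9  91.3]
[472. 244.] 91.8 [637.4  39.2  87.6] [691.5  93.   93.9] [664.5  66.1  90.7]
[342. 246.] 71.5 [533.   20.3  67.8] [575.8  63.3  73.1] [554.4  41.8  70.4]
```

View pics/w1.png

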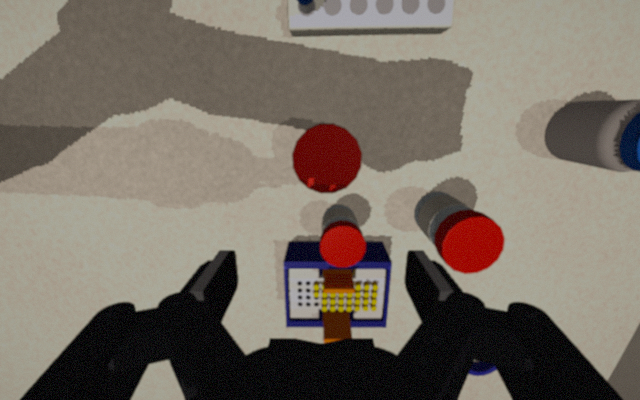

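Request:
play_rows(
  hand=[1, 1, 1, 1, 1, 1, 1, 1, 1, 1],
  translation=[
    [-0.16, 0.07, 0],
    [-0.16, 0.07, 0],
    [0, 0, 0],
    [0, 0, 0.15],
    [0, 0, 0.15],
    [0, 0, 0.15],
    [0, 0, 0.1],
    [0, 0, 0.05],
    [0, 0, 0],
    [0, 0, 0],
  ],
  turn=[0, 0, 0, 0, 0, 0, 0, 0, 0, 0],
)

```text
time_s: 3.4
ee_pos: [555.2, 43.9, 106.4]
tool_rot: [[-0.125, 0.992, 0.0], [0.992, 0.125, 0.0], [0.0, 0.0, -1.0]]
wrist_force: [0.3, 0.4, -0.2]
grip_width: 85.5
```

```bash
python3 go.py 554.5 40.3 58
```

```text
t 3.4 p [555.2  43.9 106.4] yang 7.15 tilt 0.03 w 85.5 F [ 0.3  0.4 -0.2] q [-0.43  0.46  0.36  1.97 -0.23  0.75  0.19]
units [-0.023 -0.008  0.323]
```

Request:
play_rows(
  hand=[1, 1, 1, 1, 1],
  translation=[
    [-0.022, -0.008, 0.1],
    [0, 0, 0.1],
    [0, 0, 0.08],
    [0, 0, 0.04],
    [0, 0, 0],
  ],
  turn=[0, 0, 0, 0, 0],
)

```text
time_s: 3.82
ee_pos: [553.8, 39.8, 57.4]
tool_rot: [[-0.123, 0.992, -0.001], [0.992, 0.123, 0.0], [0.0, -0.001, -1.0]]
wrist_force: [1.1, -0.7, -0.1]
grip_width: 85.9
```

Request:
play_rows(
  hand=[0.7, 0.6, 0.5, 0.45, 0.4, 0.4, 0.4, 0.4, 0.4],
  translation=[
    [0, 0, 0],
    [0, 0, 0],
    [0, 0, 0],
    [0, 0, 0],
    [0, 0, 0],
    [0, 0, 0],
    [0, 0, 0],
    [0, 0, 0],
    [0, 0, 0],
  ],
  turn=[0, 0, 0, 0, 0, 0, 0, 0, 0],
)

```text
time_s: 4.57
ee_pos: [554.7, 39.5, 58.8]
tool_rot: [[-0.122, 0.992, 0.001], [0.992, 0.122, 0.0], [0.0, 0.001, -1.0]]
wrist_force: [-1.8, 0.5, 6.4]
grip_width: 42.9
```

```bash
python3 go.py 554.5 40.3 160
```

```text
t 4.57 p [554.7  39.5  58.8] yang 7.03 tilt 0.08 w 42.9 F [-1.8  0.5  6.4] q [-0.4   0.53  0.32  2.   -0.27  0.65  0.23]
units [ 0.006 -0.    -0.675]
```

Request:
play_rows(
  hand=[0.4, 0.4, 0.4, 0.4, 0.4, 0.4, 0.4, 0.4],
  translation=[
    [0, 0, -0.03],
    [0, 0, -0.07],
    [0, 0, -0.12],
    [0, 0, -0.15],
    [0, 0, -0.18],
    [0, 0, -0.18],
    [0, 0, -0.12],
    [0, 0, 0],
  ],
  turn=[0, 0, 0, 0, 0, 0, 0, 0],
)

```text
time_s: 5.23
ee_pos: [556.6, 39.4, 190.1]
tool_rot: [[-0.122, 0.992, 0.008], [0.993, 0.122, 0.002], [0.001, 0.008, -1.0]]
wrist_force: [0.6, 0.6, -1.2]
grip_width: 43.3
```

```bash
python3 go.py 546.3 -278 185
python3 - <<'E'
from h import *
c=grab('scene','s1'); cv2.imwrite('pics/s1c.png',cv2.resize(c['frame'][60:320,120:460,::-1],None,fx=2,fy=2))
E
```

```text
t 5.23 p [556.6  39.4 190.1] yang 7.02 tilt 0.49 w 43.3 F [ 0.6  0.6 -1.2] q [-0.46  0.35  0.4   1.9  -0.17  0.91  0.14]
units [-2.092 -0.327  0.03 ]
```

View pics/s1c.png

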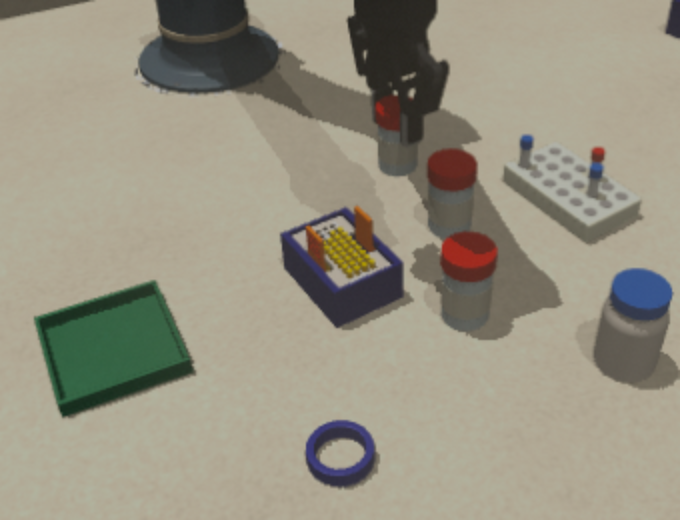

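The pot is held by its lid and upright (crop 397,135), and everything else is in place. Next, over to the tray.

Request:
play_rows(
  hand=[0.4, 0.4, 0.4, 0.4, 0.4, 0.4, 0.4, 0.4, 0.4, 0.4],
  translation=[
    [-0.05, -0.01, 0],
    [-0.1, -0.02, 0],
    [-0.15, -0.025, 0],
    [-0.2, -0.03, 0],
    [-0.2, -0.03, 0],
    [-0.2, -0.03, 0],
    [-0.2, -0.03, 0],
    [-0.2, -0.03, 0],
    [-0.2, -0.03, 0],
    [-0.2, -0.03, 0],
  ],
  turn=[0, 0, 0, 0, 0, 0, 0, 0, 0, 0],
)

```text
time_s: 6.12
ee_pos: [544.3, -220.1, 183.7]
tool_rot: [[-0.122, 0.993, -0.004], [0.993, 0.122, 0.001], [0.001, -0.004, -1.0]]
wrist_force: [0.4, 0.5, -1.5]
grip_width: 43.2
```

Request:
play_rows(
  hand=[0.4, 0.4, 0.4, 0.4, 0.4, 0.4],
  translation=[
    [-0.2, -0.03, 0],
    [-0.15, -0.02, 0],
    [-0.05, -0.01, 0],
    [0, 0, 0],
    [0, 0, 0],
    [0, 0, 0],
  ],
  turn=[0, 0, 0, 0, 0, 0],
)

```text
time_s: 6.62
ee_pos: [544.4, -277.0, 184.5]
tool_rot: [[-0.125, 0.992, -0.002], [0.992, 0.125, 0.002], [0.002, -0.001, -1.0]]
wrist_force: [-0.2, 0.8, -0.9]
grip_width: 42.7
```

```bash
python3 go.py 546.3 -278 65
```

```text
t 6.62 p [ 544.4 -277.   184.5] yang 7.16 tilt 0.15 w 42.7 F [-0.2  0.8 -0.9] q [ 0.06  0.45  0.47  1.78 -0.24  0.96  0.75]
units [-0.01   0.013  0.797]
```

Request:
play_rows(
  hand=[0.4, 0.4, 0.4, 0.4, 0.4, 0.4, 0.4, 0.4, 0.4, 0.4],
  translation=[
    [0, 0.01, 0.08],
    [0, 0, 0.14],
    [0, 0, 0.16],
    [0, 0, 0.14],
    [0, 0, 0.1],
    [0, 0, 0.07],
    [0, 0, 0.04],
    [0, 0, 0.02],
    [0, 0, 0.01],
    [0, 0, 0],
  ],
  turn=[0, 0, 0, 0, 0, 0, 0, 0, 0, 0],
)

```text
time_s: 7.45
ee_pos: [546.3, -279.0, 71.9]
tool_rot: [[-0.123, 0.992, 0.001], [0.992, 0.123, -0.0], [-0.0, 0.001, -1.0]]
wrist_force: [-0.5, 0.1, -1.5]
grip_width: 43.3
```

```bash
python3 go.py 546.3 -278 64
```

```text
t 7.45 p [ 546.3 -279.    71.9] yang 7.05 tilt 0.05 w 43.3 F [-0.5  0.1 -1.5] q [ 0.11  0.6   0.4   1.86 -0.33  0.75  0.82]
units [0.007 0.001 0.052]
```

Request:
play_rows(
  hand=[0.4, 0.4, 0.4, 0.4, 0.4],
  translation=[
    [0, 0, 0.02],
    [0, 0, 0.013],
    [0, 0, 0.013],
    [0, 0, 0.006],
    [0, 0, 0],
  ],
  turn=[0, 0, 0, 0, 0],
)

```text
time_s: 7.87
ee_pos: [546.0, -279.1, 63.9]
tool_rot: [[-0.122, 0.992, 0.0], [0.992, 0.122, -0.0], [-0.0, 0.0, -1.0]]
wrist_force: [-0.8, -0.1, 0.9]
grip_width: 42.8
```

```bash
python3 go.py 546.3 -278 64
```

```text
t 7.87 p [ 546.  -279.1   63.9] yang 7.03 tilt 0.02 w 42.8 F [-0.8 -0.1  0.9] q [ 0.12  0.61  0.4   1.86 -0.33  0.74  0.82]
units [ 0.007  0.003 -0.001]
```

The force has turned from -1.5 to +0.9 N, so it has touched down. Opening and rising.

Request:
play_rows(
  hand=[0.55, 0.65, 0.8, 1, 1, 1, 1, 1],
  translation=[
    [0, 0, 0],
    [0, 0, 0],
    [0, 0, 0],
    [0, 0, 0],
    [0, 0, 0],
    [0, 0, 0],
    [0, 0, 0],
    [0, 0, 0],
  ],
  turn=[0, 0, 0, 0, 0, 0, 0, 0],
)

```text
time_s: 8.53
ee_pos: [545.9, -278.9, 63.7]
tool_rot: [[-0.123, 0.992, -0.0], [0.992, 0.123, 0.0], [0.0, 0.0, -1.0]]
wrist_force: [0.1, 0.3, -0.4]
grip_width: 85.4
```

Request:
play_rows(
  hand=[1, 1, 1, 1, 1, 1, 1, 1],
  translation=[
    [0, 0, -0.05],
    [0, 0, -0.12],
    [0, 0, -0.2],
    [0, 0, -0.2],
    [0, 0, -0.2],
    [0, 0, -0.1],
    [0, 0, 0],
    [0, 0, 0],
  ],
  turn=[0, 0, 0, 0, 0, 0, 0, 0],
)

```text
time_s: 9.2
ee_pos: [546.2, -279.1, 195.4]
tool_rot: [[-0.122, 0.992, 0.002], [0.992, 0.122, -0.0], [-0.001, 0.002, -1.0]]
wrist_force: [0.0, -0.6, -0.6]
grip_width: 85.0
```

```bash
python3 go.py 559 -29.2 195
python3 - <<'E'
from h import *
c=grab('scene','s2'); t=grab('top','t2')
cv2.imwrite('pics/s2c.png',cv2.resize(np.hstack([c['frame'][130:330,110:460],t['frame'][100:300,220:500]])[:,:,::-1],(790,250)))
P=cloud(c); m=(P[...,2]>55)&(P[...,2]<80)&(abs(P[...,0]-546)<45)&(abs(P[...,1]+278)<45); p=P[m]; print(len(p),p.mean(0),p.min(0),p.max(0))
P=cloud(t); f=t['frame'].astype(int); m=(f[...,0]>1.8*f[...,1])&(f[...,0]>60)
hs=cv2.cvtColor(t['frame'],cv2.COLOR_RGB2HSV)
o=(hs[...,1]>130)&(hs[...,2]>40)&(hs[...,0]>=6)&(hs[...,0]<18)
n,l,st,ce=cv2.connectedComponentsWithStats(o.astype(np.uint8))
for i in range(1,n):
    if st[i,4]>8: print('orange',st[i,4],ce[i].round(1),onplane(t,[ce[i]],84)[0].round(1))
E
```

```text
t 9.2 p [ 546.2 -279.1  195.4] yang 7.04 tilt 0.13 w 85.0 F [ 0.  -0.6 -0.6] q [ 0.05  0.44  0.48  1.77 -0.24  0.98  0.74]
units [1.643 0.289 0.002]
434 [ 552.19862381 -279.44572382   72.29316498] [ 522.61427711 -301.54154492   55.14542075] [ 569.45652915 -256.8070778    79.2149559 ]
orange 35 [350.  214.3] [562.  -58.3  84. ]
orange 38 [321.4 217.7] [5.563e+02 1.000e-01 8.400e+01]
```

View pics/s2c.png

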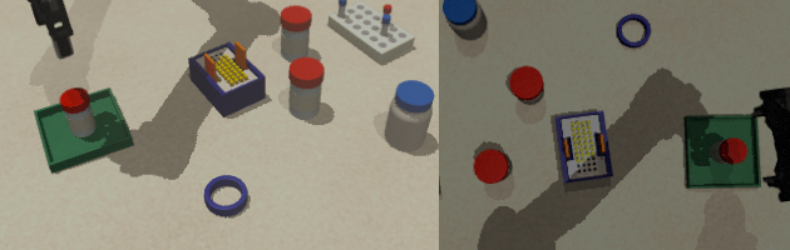

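The pot stands upright in the tray (scene crop 75,110; top crop 732,150), with the rest unmoved. Next: over the cassette, then a quarter turn.

Request:
play_rows(
  hand=[1, 1, 1, 1, 1, 1, 1, 1, 1, 1],
  translation=[
    [0.164, 0.029, 0],
    [0.164, 0.029, 0],
    [0.164, 0.029, 0],
    [0.164, 0.029, 0],
    [0.164, 0.029, 0],
    [0.164, 0.029, 0],
    [0.164, 0.029, 0],
    [0.164, 0.029, 0],
    [0.164, 0.029, 0],
    [0.164, 0.029, 0],
  ],
  turn=[0, 0, 0, 0, 0, 0, 0, 0, 0, 0],
)

```text
time_s: 10.13
ee_pos: [557.9, -28.2, 192.6]
tool_rot: [[-0.122, 0.992, -0.003], [0.992, 0.122, -0.0], [0.0, -0.003, -1.0]]
wrist_force: [-0.1, -0.4, 0.3]
grip_width: 85.8
```

Request:
play_rows(
  hand=[1, 1, 1, 1, 1, 1, 1, 1, 1, 1],
  translation=[
    [0, 0, 0],
    [0, 0, 0],
    [0, 0, 0],
    [0, 0, 0],
    [0, 0, 0],
    [0, 0, 0],
    [0, 0, 0],
    [0, 0, 0],
    [0, 0, 0],
    [0, 0, 0],
  ],
  turn=[0.0192, 0.0192, 0.0192, 0.0192, 0.0192, 0.0192, 0.0192, 0.0192, 0.0192, 0.0192],
)

```text
time_s: 10.97
ee_pos: [557.9, -29.4, 192.7]
tool_rot: [[0.886, 0.463, -0.003], [0.463, -0.886, -0.001], [-0.003, -0.001, -1.0]]
wrist_force: [-0.4, 0.2, 0.1]
grip_width: 85.5
```

Request:
play_rows(
  hand=[1, 1, 1, 1, 1, 1],
  translation=[
    [0, 0, 0],
    [0, 0, 0],
    [0, 0, 0],
    [0, 0, 0],
    [0, 0, 0],
    [0, 0, 0],
  ],
  turn=[0.0192, 0.0192, 0.0192, 0.0006, 0, 0],
)

```text
time_s: 11.47
ee_pos: [558.5, -29.3, 193.4]
tool_rot: [[0.992, 0.124, -0.002], [0.124, -0.992, -0.0], [-0.002, 0.0, -1.0]]
wrist_force: [0.4, -1.6, -0.5]
grip_width: 85.5
```

```bash
python3 go.py 559.1 -29.1 140
python3 - <<'E'
from h import *
s=manip.read_state(); c=grab('wrist','w3'); P=cloud(c,s)
hs=cv2.cvtColor(c['frame'],cv2.COLOR_RGB2HSV)
o=(hs[...,1]>120)&(hs[...,2]>40)&(hs[...,0]>=4)&(hs[...,0]<18)
n,l,st,ce=cv2.connectedComponentsWithStats(o.astype(np.uint8))
for i in range(1,n):
    if st[i,4]>60:
        k=(l==i)&(P[...,2]>80)&(P[...,2]<90); v,u=np.where(k)
        if len(u)<20: print('few',ce[i],P[l==i].mean(0)); continue
        r=cv2.minAreaRect(np.c_[u,v].astype(np.float32)); q=onplane(c,cv2.boxPoints(r),84,s)
        print('orange',len(u),ce[i].round(),P[k].mean(0).round(1),'rect',q.mean(0).round(1),[np.linalg.norm(q[1]-q[0]).round(1),np.linalg.norm(q[2]-q[1]).round(1)],np.degrees(np.arctan2(*(q[1]-q[0])[[1,0]])).round(1))
b=(hs[...,1]>110)&(hs[...,0]>112)&(hs[...,0]<130)&(abs(P[...,2]-50)<4)
p=P[b]; r=cv2.minAreaRect(p[:,:2].astype(np.float32)); print('box rim',len(p),r)
E
```

```text
t 11.47 p [558.5 -29.3 193.4] yang -82.88 tilt 0.09 w 85.5 F [ 0.4 -1.6 -0.5] q [-0.63  0.42  0.8   1.91 -0.37  0.96 -1.11]
units [ 0.005 -0.001  0.356]
orange 102 [288. 196.] [557.7   0.9  82.8] rect [557.3   0.8  84. ] [np.float64(4.2), np.float64(29.3)] -82.8
orange 121 [352. 196.] [564.2 -57.   82.8] rect [564.1 -57.   84. ] [np.float64(30.1), np.float64(5.0)] 6.5
box rim 1846 ((560.509765625, -28.289051055908203), (112.8681411743164, 81.51712036132812), 6.774762153625488)
```

View pics/w3.png

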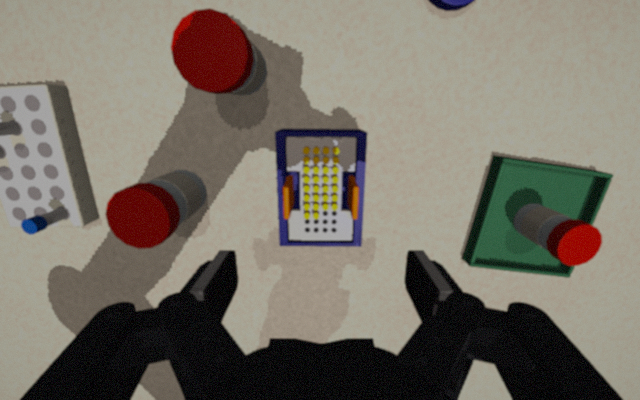

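Wrist view: catches at (288,196) and (352,196), pot in the tray at (575,243). The midpoint is (560.7,-28.1) by wrist and (559.1,-29.1) by top, so I'll use (560,-28.6), yaw ≈6.9°. Descending.

Request:
play_rows(
  hand=[1, 1, 1, 1, 1, 1, 1, 1, 1],
  translation=[
    [0.01, -0.004, 0.05],
    [0, 0, 0.12],
    [0, 0, 0.16],
    [0, 0, 0.16],
    [0, 0, 0.1],
    [0, 0, 0.06],
    [0, 0, 0.03],
    [0, 0, 0],
    [0, 0, 0],
  ],
  turn=[0, 0, 0, 0, 0, 0, 0, 0, 0],
)

```text
time_s: 12.27
ee_pos: [560.8, -28.9, 92.7]
tool_rot: [[0.993, 0.121, 0.001], [0.121, -0.993, 0.0], [0.001, 0.0, -1.0]]
wrist_force: [0.8, -0.2, -0.6]
grip_width: 85.5
```

```bash
python3 go.py 560 -28.6 74
python3 - <<'E'
from h import *
c=grab('scene'); cv2.imwrite('pics/s4c.png',cv2.resize(c['frame'][120:240,220:400,::-1],None,fx=4,fy=4,interpolation=cv2.INTER_CUBIC))
E
```

```text
t 12.27 p [560.8 -28.9  92.7] yang -83.03 tilt 0.06 w 85.5 F [ 0.8 -0.2 -0.6] q [-0.54  0.56  0.69  1.98 -0.5   0.78 -1.  ]
units [-0.005 -0.003  0.124]
```

Request:
play_rows(
  hand=[1, 1, 1, 1, 1, 1],
  translation=[
    [-0.003, -0.002, 0.05],
    [0, 0, 0.04],
    [0, 0, 0.025],
    [0, 0, 0.01],
    [0, 0, 0],
    [0, 0, 0],
  ],
  turn=[0, 0, 0, 0, 0, 0],
)

```text
time_s: 12.82
ee_pos: [559.9, -28.5, 73.3]
tool_rot: [[0.993, 0.121, -0.0], [0.121, -0.993, -0.0], [-0.0, -0.0, -1.0]]
wrist_force: [0.1, 0.5, 1.1]
grip_width: 85.3
```

```bash
python3 go.py 560 -28.6 74
```

```text
t 12.82 p [559.9 -28.5  73.3] yang -83.04 tilt 0.01 w 85.3 F [0.1 0.5 1.1] q [-0.52  0.59  0.67  1.99 -0.53  0.74 -0.98]
units [ 0.001  0.001 -0.004]
```

Request:
play_rows(
  hand=[0.9, 0.8, 0.75, 0.7, 0.65, 0.6, 0.5, 0.5, 0.5, 0.5],
  translation=[
    [0, 0, 0],
    [0, 0, 0],
    [0, 0, 0],
    [0, 0, 0],
    [0, 0, 0],
    [0, 0, 0],
    [0, 0, 0],
    [0, 0, 0],
    [0, 0, 0],
    [0, 0, 0],
  ],
  turn=[0, 0, 0, 0, 0, 0, 0, 0, 0, 0],
  grip_force=40,
)

```text
time_s: 13.65
ee_pos: [560.5, -28.6, 75.3]
tool_rot: [[0.993, 0.121, 0.001], [0.121, -0.993, 0.002], [0.002, -0.001, -1.0]]
wrist_force: [-3.6, 1.2, 15.3]
grip_width: 49.6
```

```bash
python3 go.py 560 -28.6 174
```

```text
t 13.65 p [560.5 -28.6  75.3] yang -83.07 tilt 0.12 w 49.6 F [-3.6  1.2 15.3] q [-0.52  0.58  0.67  1.99 -0.53  0.75 -0.98]
units [-0.002 -0.001 -0.658]
```

Width is 49.6 mm: 52 is fully in, and the lid read about 1 mm narrow too. The pads' forward swing gives 15 N of downward friction. I'll lift slowly and watch the force.

Request:
play_rows(
  hand=[0.5, 0.5, 0.5, 0.5, 0.5],
  translation=[
    [0, 0, -0.02],
    [0, 0, -0.02],
    [0, 0, -0.02],
    [0, 0, -0.02],
    [0, 0, 0],
  ],
  turn=[0, 0, 0, 0, 0],
)

```text
time_s: 14.07
ee_pos: [560.0, -28.4, 85.7]
tool_rot: [[0.993, 0.121, 0.0], [0.121, -0.993, -0.0], [0.0, 0.0, -1.0]]
wrist_force: [0.2, -0.1, -2.1]
grip_width: 49.3
```

```bash
python3 go.py 560 -28.6 174
python3 - <<'E'
from h import *
c=grab('scene'); cv2.imwrite('pics/s4c.png',cv2.resize(c['frame'][110:230,220:400,::-1],None,fx=4,fy=4,interpolation=cv2.INTER_CUBIC))
E
```

```text
t 14.07 p [560.  -28.4  85.7] yang -83.03 tilt 0.02 w 49.3 F [ 0.2 -0.1 -2.1] q [-0.53  0.57  0.68  1.98 -0.51  0.76 -0.99]
units [ 0.     0.001 -0.588]
```

View pics/s4c.png

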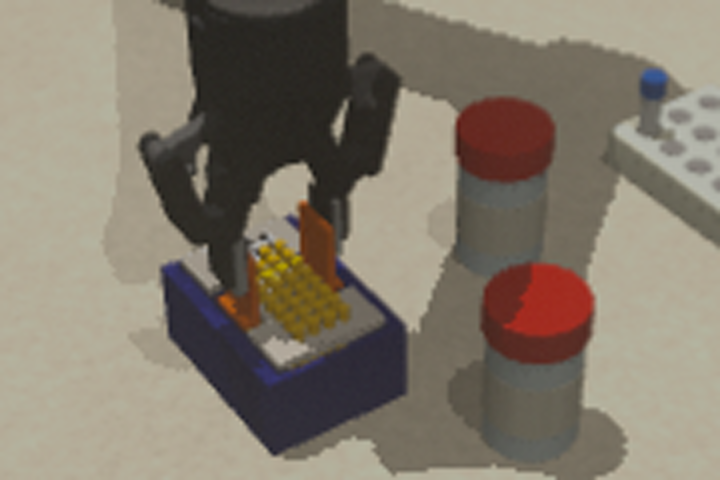

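The cassette is rising with the grip: deck up at the rim, wrist load -2 N, which matches its weight. Lifting on to about +100 mm.

Request:
play_rows(
  hand=[0.5, 0.5, 0.5, 0.5, 0.5, 0.5, 0.5, 0.5, 0.5, 0.5],
  translation=[
    [0, 0, -0.03],
    [0, 0, -0.05],
    [0, 0, -0.08],
    [0, 0, -0.1],
    [0, 0, -0.1],
    [0, 0, -0.1],
    [0, 0, -0.07],
    [0, 0, -0.04],
    [0, 0, -0.02],
    [0, 0, 0],
  ],
  turn=[0, 0, 0, 0, 0, 0, 0, 0, 0, 0],
)

```text
time_s: 14.95
ee_pos: [560.0, -28.4, 174.5]
tool_rot: [[0.993, 0.121, 0.001], [0.121, -0.993, 0.0], [0.001, -0.0, -1.0]]
wrist_force: [0.8, 1.5, -2.6]
grip_width: 49.6
```

Request:
play_rows(
  hand=[0.5, 0.5, 0.5, 0.5, 0.5, 0.5],
  translation=[
    [0, 0, 0],
    [0, 0, 0],
    [0, 0, 0],
    [0, 0, 0],
    [0, 0, 0],
    [0, 0, 0],
  ],
  turn=[0, 0, 0, 0, 0, 0],
)

```text
time_s: 15.45
ee_pos: [559.8, -28.5, 173.7]
tool_rot: [[0.993, 0.121, -0.0], [0.121, -0.993, -0.0], [-0.0, 0.0, -1.0]]
wrist_force: [0.5, -0.2, -1.8]
grip_width: 49.1
```

```bash
python3 go.py 560 -28.6 176
python3 - <<'E'
from h import *
c=grab('scene'); t=grab('top'); s=manip.read_state(); w=grab('wrist')
f=np.hstack([cv2.resize(c['frame'][70:320,110:460],(490,350)),cv2.resize(w['frame'][50:350,170:470],(300,350))])
cv2.imwrite('pics/s5c.png',f[:,:,::-1])
P=cloud(c); hs=cv2.cvtColor(c['frame'],cv2.COLOR_RGB2HSV)
y=(hs[...,1]>140)&(hs[...,0]>=22)&(hs[...,0]<34)&(hs[...,2]>80)&(P[...,2]>60)&(abs(P[...,0]-560)<60)&(abs(P[...,1]+28)<50)
p=P[y]; print('tip heads',len(p),np.percentile(p,[5,50,95],axis=0).round(1))
k=p[:,2]>np.median(p[:,2])-4; p=p[k]
A=np.c_[p[:,:2]-p[:,:2].mean(0),np.ones(len(p))]; print('plane slopes deg',np.degrees(np.linalg.lstsq(A,p[:,2],rcond=None)[0][:2]).round(1))
E
```

```text
t 15.45 p [559.8 -28.5 173.7] yang -83.04 tilt 0.02 w 49.1 F [ 0.5 -0.2 -1.8] q [-0.62  0.45  0.78  1.92 -0.39  0.93 -1.09]
units [ 0.001  0.001 -0.015]
tip heads 313 [[541.9 -41.8 118.5]
 [579.  -28.  149.6]
 [601.9 -13.6 151.7]]
plane slopes deg [-0.3  0.2]
```

View pics/s5c.png

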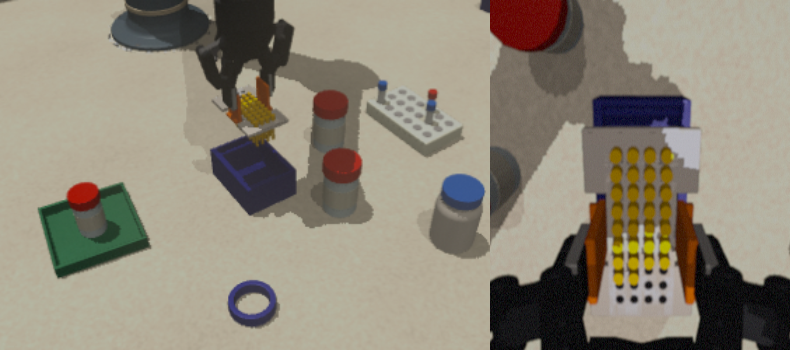

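Request:
play_rows(
  hand=[0.5, 0.5, 0.5, 0.5, 0.5, 0.5],
  translation=[
    [0, 0, -0.01],
    [0, 0, -0.01],
    [0, 0, 0],
    [0, 0, 0],
    [0, 0, 0],
    [0, 0, 0],
  ],
  turn=[0, 0, 0, 0, 0, 0],
)

```text
time_s: 16.1
ee_pos: [559.8, -28.4, 176.9]
tool_rot: [[0.993, 0.121, -0.0], [0.121, -0.993, 0.0], [0.0, -0.0, -1.0]]
wrist_force: [-0.9, -0.5, -1.2]
grip_width: 49.3
```

```bash
python3 go.py 560 -28.6 176; python3 -c "
from plant import manip; print(manip.finish_job())"
```

```text
t 16.1 p [559.8 -28.4 176.9] yang -83.03 tilt 0.01 w 49.3 F [-0.9 -0.5 -1.2] q [-0.62  0.45  0.79  1.92 -0.39  0.93 -1.09]
units [0.001 0.001 0.006]
the job is handed in; nothing more can be done
None
```

I handed the job in at 16.1 s. The small red-lidded pot stands upright and released in the green tray. The cassette is held by its two pinched catches about 10 cm above its seat.

- **Lift and level:** tip heads measured at 150–151 mm, against 54 mm when seated. I then raised about 3 mm more. The deck slopes less than 0.5°, and the load of about -2 N fits the cassette's weight.
- **Other objects:** in the last pictures the rack, bottle, ring cap and two larger pots looked unmoved.
- **Pinch:** I did not measure the catches' travel directly. That both are fully in rests on the 40 N grip, the steady opening and the free lift.
- **Disagreements:**
  - The grip opening read 49.3 mm against the nominal 52 mm. It also read about 1 mm narrow on the lid, so I took this as sensor and pad offset.
  - The top and wrist cameras differed by about 2 mm, so I used the mean.
  - The pinch itself briefly put 15 N of vertical load on the wrist, well under the limits.

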